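# Tap the bearing cup square into the watch winder

### The arm

A 6-joint arm with a two-finger parallel gripper is mounted at the origin on the work surface. World frame = base frame: x ahead of the robot, y to its left, z up, the work surface at z = 0. Lengths are in mm, angles in rad, forces in N, time in s.
With the tool pointing down it reaches from about 150 to 775 mm from the base axis. Payload 6.1 kg.
Tool frame: the origin (TCP) lies midway between the tips of the shut fingers; the grasp point (between the pads) lies 19 mm behind it; z points along the fingers, y is the direction in which the jaws open and shut (so a half turn about z gives the same grasp; the last joint's range is limited). The gripper opens to 85 mm and grips with 20 to 120 N. Pads are 22 mm wide; open, the fingers measure 114 mm over their backs; the gripper's body (76 mm by 85 mm) begins 54 mm behind the grasp point. The pads swing forward as they close: fully open they stand 13 mm farther back than shut.
Start: joints at [1.31, 0.126, -0.04, 1.405, 0, 1.571], TCP at [135.367, 507.232, 231.295] pointing down, gripper open.
Joint ranges: [-2.72, 2.72], [-0.95, 1.95], [-1.27, 1.35], [-1.78, 2.02], [-1.46, 1.47], [-3.14, 3.14]. Speed limits (rad/s): [2.39, 2.39, 3.01, 3.14, 3.14, 3.14].

### API

Orientations are given as a unit quaternion [x, y, z, w].
In Python, from plant import env gives the robot as it stands.
- The arm moves only by the tool carry_out, never from a script. Its argument "steps" is one flat list of numbers, 7 for each row, row after row: the opening in per cent of the stroke, from 0 (shut) to 100 (fully open), then the shift along the tool's x, y, z in m, then the turn, a rotation vector about the tool's x, y, z in rad. A call has 1 to 8 rows; each row shifts and turns the commanded pose from where the row before left it, along the tool's axes as they then stand; what a row does not reach is not made up. A row lasts 1/12 s, in which the tool goes at most 41.7 mm and 7.16 degrees, less where a joint would pass 70% of its speed; a pose out of reach is approached as far as the arm can. A call with a gripper value outside its range is refused whole. The fingers move at their own pace and stop on an object; "newtons" is the grip in N (left out, the last holds). Time passes only in rows, so rows that do not move let the fingers close. It gives the time, the measured TCP pose, the force and the opening at its end, in the units of the state.
- env.sense(): the state, without advancing time (a new reading comes with each control period).
- env.camera(name): name is "side" or "top" or "wrist"; returns a dict with "pixels" (420x560x3 uint8, blue, green, red), "fx", "fy", "cx", "cy" (pixels), "R" (3x3) and "t" (3): a world point X has camera coordinates R X + t. Camera axes: x right, y down, z forward; pixel columns grow to the right and rows downward; lengths in mm; the calibration is good to about 2 mm. A picture is of the moment at which its call begins. There is no depth.
- env.finish_job(): hands the job in, once; it reports no verdict.
The state is a dict: "time_s": time; "joints": joint angles; "joint_velocities": joint speeds; "tau": joint torques, N m; "tool_pos": TCP position; "eef_rot": TCP orientation; "contact_force": force on the tool from outside, world axes, zero at the start; "moment": the same for the moment, N m; "grip_width": finger opening in mm.
Only numpy, scipy, OpenCV 4.12 (cv2) and the standard library are available. Lean on these libraries where they do the work, as an engineer would, in place of code of your own. Each camera call takes 0.05 s, during which the arm holds its last target. There are 200 camera calls.

### The job

Take the flanged bearing cup from the white tray, stand it skirt down in the mouth of the winder's round bore and let go of it. Then tap it down with closed fingertips a few millimetres at a time, alternately around its rim so that it goes in square and never cocks, until you feel its flange land flat on the bezel ring all round. Press gently, and leave the glass lid and everything else on the desk alone.

Things in the scene. Friction and masses are not known exactly. Their poses are not given: they have to be found in the camera images.
- cup: Dark grey moulded acetal bearing cup, a ring open in the middle, 30 mm tall, 145 g, on the tray, flange up. Skirt below: 130 mm outside, 120 inside diameter, 20 mm tall. Flange above: 150 mm outside, 120 inside, 10 mm thick. Pinch it on one side across the flange (15 mm wide, mid radius 67.5 mm), fingertips about 11 mm below its top, with about 50 N grip. Origin: centre of the skirt's lower edge; z up through the ring.
- flange (a point): Centre of the cup's flange underside, 20 mm above the cup's origin, 10 mm below its top rim. Tap on the rim at radius 67 mm. A loaded rim must not be driven hard: keep every tap below 50 N, so touch the bezel slowly (about 12 mm/s) and stop at about 15 N.
- winder: Watch winder lying on the desk, fixed: black aluminium block 260 mm (x) by 210 mm (y), 60 mm tall, a round bore in its top face, a glass lid folded back at its +x end. Origin: centre of its underside.
- bore (a point): Centre of the bore's mouth at the level of the block's top face, 60 mm above the desk, 22 mm towards -x from the block's centre; z up along the bore. Bore 140 mm wide, 34 mm deep. Eight tapered spring pads round its wall stop a cup set in lightly with its flange about 13 mm above the face, and grip harder the deeper it goes; it stays where it is left.
- hub: Drive hub in the bore with the steel bezel ring round the mouth (140 mm inside, 164 mm outside diameter). The bezel is shimmed: its top, where the flange lands, is 3 to 6 mm above the block's face, not known beforehand. One side of the cup sinks under 2 to 13 N while the opposite side stays or rises a little; on the bezel the force climbs steeply. Origin: hub's foot, 34 mm below the face; hub 68 mm wide, 26 mm tall.
- glass_lid (a joint): Angle of the winder's glass lid (210 mm wide, 250 mm long, 4 mm thick), hinged on the block's +x edge 64 mm above the desk with a stiff hinge that stays put. 0: folded back beyond that edge, rising gently to about 114 mm above the desk at its far end, as it lies at the start and shall stay; grows as it is swung up.
- tray: White ceramic tray, fixed, 220 by 220 mm, 12 mm tall, floor 5 mm thick, walls 5 mm. Origin: centre of its underside.
- tweezers: Steel tweezers, 115 mm long, 10 mm tall, lying on the desk. Bystander. Origin: near the middle, underneath.
- opener: Blue plastic case-back opener, 120 mm long, 24 mm wide, 14 mm tall, on the desk. Bystander. Origin: near the middle, underneath.
- acrylic_stand: Clear acrylic stand with a 90 by 90 mm foot and an upright plate to 93 mm height. Bystander. Origin: centre of the foot's underside.
- loupe: Black eye loupe, 34 mm diameter, 30 mm tall. Bystander. Origin: centre underneath.
- watch_head: Steel watch without strap, 40 mm diameter, 10 mm thick, lying dial up. Bystander. Origin: centre underneath.
- screwdriver: Small screwdriver with black handle, 130 mm long. Bystander. Origin: near the middle, underneath.
- oil_jar: Small amber jar, 36 mm diameter, 45 mm tall. Bystander. Origin: centre underneath.
Things that resemble listed ones, but are neither listed nor needed, are in the scene too. Leave any brown or turquoise look-alike of the cup alone.

How it is judged (in metres and radians):
On the way:
1. the cup stands in the bore's mouth, skirt down and nearly level, not yet driven in, and is let go of (horizontal distance between flange and bore below 0.005 m and z of flange in the frame of bore between 0.009 and 0.018 m and angle between cup's own z axis and vertical below 0.08 rad and contact force between each of the arm, the fingers and cup below 0.2 N), for 0.2 s.
At the end, for the whole second after the job is handed in: The cup is fully home in the bore, at rest: its flange bears on the bezel ring (contact force above 0.1 N), it is within 5 mm of the bore's axis and level within 0.02 rad (contact force between cup and hub above 0.1 N and z of flange in the frame of bore below 0.008 m and horizontal distance between flange and bore below 0.005 m and angle between cup's own z axis and vertical below 0.02 rad and linear speed of cup below 0.01 m/s and angular speed of cup below 0.05 rad/s); the robot touches nothing.
It fails at once if the cup cocks: once started in the bore (flange centre less than 11 mm above the block's face) it leans more than 0.06 rad (about 3.5 degrees) (horizontal distance between flange and bore below 0.02 m and z of flange in the frame of bore below 0.011 m and angle between the z axis of cup and the z axis of bore, either way round above 0.06 rad).
It fails at once if the fingers load the cup with more than 50 N once it is well in (flange centre less than 9 mm above the block's face) (horizontal distance between flange and bore below 0.02 m and z of flange in the frame of bore below 0.009 m and contact force between the fingers and cup above 50 N).
It fails at once if the glass lid is swung by more than 0.08 rad (value of joint glass_lid above 0.08 rad).
It fails at once if a bystander on the desk is moved by more than 25 mm (distance of any of tweezers, opener, acrylic_stand, loupe, watch_head, screwdriver, oil_jar from where it was at the start of the episode above 0.025 m).
It also fails if it takes over 72 s, if anything falls off the work surface, if the arm or the gripper's body presses on something with over 40 N, if the wrist force passes 120 N, or if a joint passes its speed limit or range.

## Working session

There is one attempt and no reset: what is moved stays moved. The work goes in short steps, Python scripts to look and compute and a tool call to move; the robot and the scene stay as the last step left them, time stands still between calls to the robot, and variables do not carry over. Pictures are saved under pics/ and viewed, about 8 in all and at most 12, crops included, and the job is handed in when it is done.

Besides the shell and the picture viewer there is one more tool, called after "Emit:" by a JSON object that holds its "api" and its "payload", one argument or row to a line. carry_out: Moves the arm, as the interface text tells. Its arguments: {"type":"object","properties":{"steps":{"type":"array","items":{"type":"number"}},"newtons":{"type":"number"}},"required":["steps"]}

```bash
mkdir -p pics; ls; python3 - <<'E'
from plant import env
import cv2,numpy as np
s=env.sense(); print(s)
ims=[]
for n in("top","side"):
    c=env.camera(n); cv2.imwrite(f"pics/{n}0.png",c["pixels"]); print(n,c["fx"],c["fy"],c["cx"],c["cy"],np.round(c["R"],4).tolist(),np.round(c["t"],1))
E
```

```text
pics
{'time_s': 0.0, 'joints': array([ 1.31000692e+00,  1.26394782e-01, -4.06146074e-02,  1.40541459e+00,
       -1.88551481e-05,  1.57077001e+00]), 'joint_velocities': array([ 5.63400364e-04, -1.51091474e-04, -3.76197242e-04,  1.45531540e-03,
       -9.76056426e-05,  5.61445097e-04]), 'tau': array([ 1.87144957e-03, -4.35910249e+01,  3.52926886e+01,  1.74725783e-02,
        2.12458422e-04,  3.50669440e-07]), 'tool_pos': array([135.26581595, 506.84442658, 230.51770667]), 'eef_rot': array([ 1.30012409e-01,  9.91512033e-01, -8.08141436e-04, -9.64812022e-05]), 'contact_force': array([-0.61214001, -0.19820219,  0.03374037]), 'moment': array([ 0.07433818,  0.01235196, -0.02860623]), 'grip_width': 85.00834096694257}
top 428.42065090201226 428.42065090201226 276.8160393999851 206.67346306914104 [[0.0011, -1.0, 0.0054], [-0.992, -0.0017, -0.1266], [0.1266, -0.0052, -0.9919]] [   7.3  496.9 1118.8]
side 420.80759991615577 420.80759991615577 280.8867981677794 208.2085097885638 [[0.998, -0.0634, 0.0082], [-0.0308, -0.5884, -0.808], [0.0561, 0.8061, -0.5892]] [-490.4   86.2 1145.9]
```

View pics/top0.png

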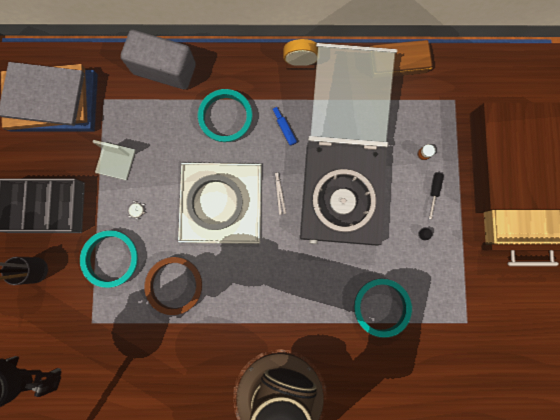

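View pics/side0.png

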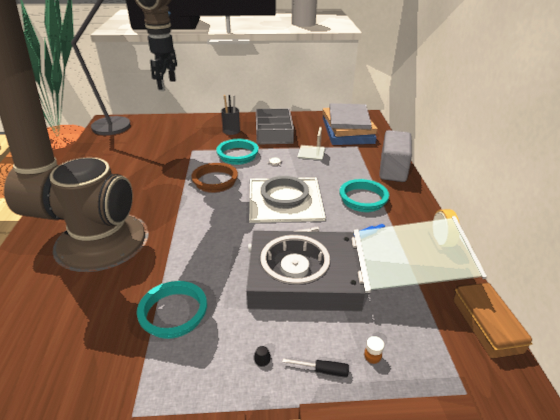

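The top view shows a grey ring on the white tray at (217,201), turquoise rings at (225,115), (108,258) and (383,307), and a brown one at (173,286). Only the grey ring on the tray fits the cup. The bore is at about (345,200). I'll confirm both in an enlarged crop.

```bash
python3 - <<'E'
import cv2
a=cv2.imread("pics/top0.png")[130:255,170:400]
cv2.imwrite("pics/crop1.png",cv2.resize(a,None,fx=3.4,fy=3.4,interpolation=cv2.INTER_CUBIC))
E
```

```text
(no output)
```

View pics/crop1.png

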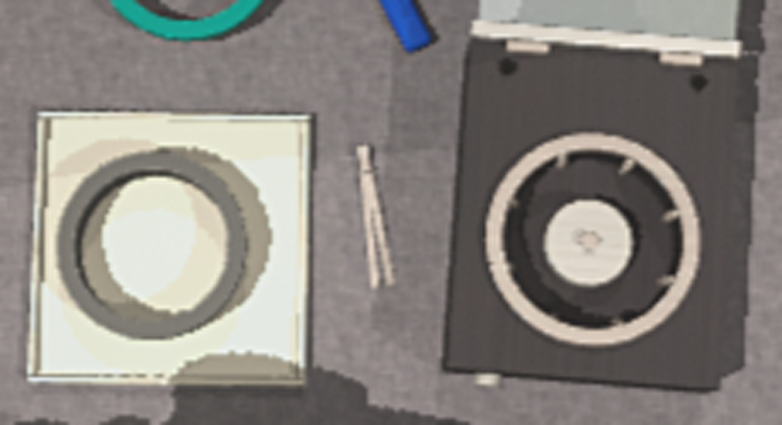

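The crop confirms it: the dark grey ring spans crop x 57–247, y 148–338, centred at (152,243). The bezel spans x 485–700, y 131–346, centred at (592,238). The side view agrees, with the grey ring on the tray at about (285,190).

```bash
cat >h.py <<'E'
import numpy as np,cv2
from plant import env
from scipy.spatial.transform import Rotation as Ro
def ray(c,u,v,z):
    R=np.array(c["R"]);t=np.array(c["t"]);C=-R.T@t
    d=R.T@np.array([(u-c["cx"])/c["fx"],(v-c["cy"])/c["fy"],1]);return C+d*(z-C[2])/d[2]
def proj(c,X):
    p=np.array(c["R"])@X+np.array(c["t"]);return p[0]/p[2]*c["fx"]+c["cx"],p[1]/p[2]*c["fy"]+c["cy"]
def st():
    s=env.sense();print(round(s["time_s"],2),np.round(s["tool_pos"],1),Ro.from_quat(s["eef_rot"]).as_rotvec().round(3),"F",np.round(s["contact_force"],1),"w",round(s["grip_width"],1),"j",np.round(s["joints"],2));return s
def fit(c,X0,r0,r1):
    pass
E
python3 - <<'E'
from h import *
c=env.camera("top")
f=lambda x,y:((x+.5)/3.4-.5+170,(y+.5)/3.4-.5+130)
for n,x,y,z in[("cup",152,243,35),("cupL",57,243,35),("cupR",247,243,35),("bez",592.5,238.5,64.5),("bezL",485,240,64.5),("bezR",700,240,64.5),("blk lf",443,368,60),("blk rf",718,389,60),("tweez",375,215,5)]: print(n,ray(c,*f(x,y),z).round(1))
w=env.camera("wrist");print(np.array(w["R"]).round(3).tolist(),w["t"],w["fx"])
R=Ro.from_quat(env.sense()["eef_rot"]).as_matrix();print(R.round(3).tolist())
print("cam in tool",R.T@(-np.array(w["R"]).T@w["t"]-env.sense()["tool_pos"]), (w["R"]@R).round(3).tolist())
c=env.camera("side")
print(ray(c,285,190,35),ray(c,294,258,64))
E
```

```text
cup [511.1 175.4  35. ]
cupL [511.  250.1  35. ]
cupR [511.3 100.5  35. ]
bez [ 511.1 -167.3   64.5]
bezL [509.8 -84.6  64.5]
bezR [ 510.1 -250.1   64.5]
blk lf [411.7 -52.   60. ]
blk rf [ 396.  -261.7   60. ]
tweez [538.6  -0.8   5. ]
[[0.258, 0.966, -0.001], [0.917, -0.244, 0.317], [0.306, -0.082, -0.949]] [-523.84423806  -39.96358995  381.57784205] 327.28976238311645
[[-0.966, 0.258, -0.0], [0.258, 0.966, -0.001], [-0.0, -0.001, -1.0]]
cam in tool [  82.95302721   -0.72491488 -143.31671122] [[0.0, 1.0, -0.0], [-0.949, 0.0, -0.317], [-0.317, 0.0, 0.949]]
[514.32010119 166.29075394  35.        ] [ 511.37879761 -169.2698499    64.        ]
```

Emit:
{"api": "carry_out", "payload": {
  "steps": [40,0,0,0,0,0,-0.087,40,0,0,0,0,0,-0.087,40,0,0,0,0,0,-0.087,40,-0.029,-0.0203,0,0,0,0,40,-0.029,-0.0203,0,0,0,0,40,-0.029,-0.0203,0,0,0,0,40,-0.029,-0.0203,0,0,0,0,40,-0.029,-0.0203,0,0,0,0],
  "newtons": 50
}}

```text
time_s: 0.92
tool_pos: [281.3, 404.7, 231.3]
eef_rot: [-0.0, 1.0, 0.0, 0.0]
contact_force: [1.2, 1.0, 0.3]
grip_width: 34.2
```

Emit:
{"api": "carry_out", "payload": {
  "steps": [40,-0.029,-0.0203,0.013,0,0,0,40,-0.029,-0.0203,0.013,0,0,0,40,-0.029,-0.0203,0.013,0,0,0,40,-0.029,-0.0203,0.013,0,0,0,40,-0.029,-0.0203,0.013,0,0,0,40,-0.029,-0.0203,0.013,0,0,0,40,-0.029,-0.0203,0.013,0,0,0,40,-0.029,-0.0203,0.013,0,0,0]
}}

```text
time_s: 1.58
tool_pos: [513.6, 242.0, 126.6]
eef_rot: [0.0, 1.0, 0.0, 0.0]
contact_force: [0.4, 1.1, 0.5]
grip_width: 34.4
```

```bash
python3 - <<'E'
from h import *
s=st()
c=env.camera("wrist");cv2.imwrite("pics/w1.png",c["pixels"])
for k in range(0,360,45): print(k,np.round(proj(c,np.array([511.1+75*np.cos(np.radians(k)),175.4+75*np.sin(np.radians(k)),35])),0))
print(proj(c,s["tool_pos"]))
E
```

```text
1.58 [513.6 242.  126.6] [0.    3.142 0.   ] F [0.4 1.1 0.5] w 34.4 j [ 0.44  0.23 -0.15  1.2   0.    0.44]
0 [196. 296.]
45 [259. 273.]
90 [287. 211.]
135 [257. 140.]
180 [179. 108.]
225 [107. 140.]
270 [ 89. 211.]
315 [128. 273.]
(np.float64(276.360511627007), np.float64(275.79443234827414))
```

View pics/w1.png

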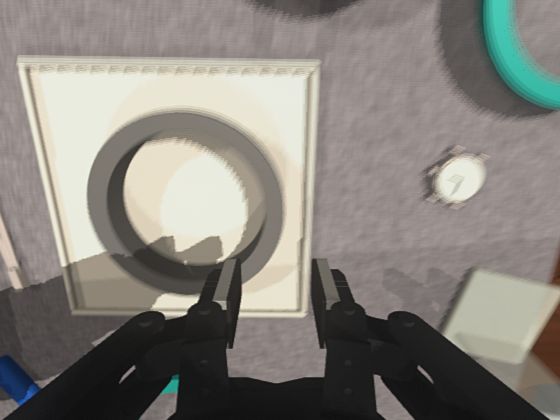

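The wrist view shows the grey ring at x 88–284, y 110–296, within 2 px of my prediction. The cup is at about (511, 174.5), so I'm descending to pinch its +y side.

Emit:
{"api": "carry_out", "payload": {
  "steps": [40,0.0026,0,0.014,0,0,0,40,0,0,0.015,0,0,0,40,0,0,0.015,0,0,0,40,0,0,0.015,0,0,0,40,0,0,0.015,0,0,0,40,0,0,0.015,0,0,0,40,0,0,0.01,0,0,0,40,0,0,0.004,0,0,0]
}}

```text
time_s: 2.3
tool_pos: [508.8, 242.9, 22.5]
eef_rot: [-0.0, 1.0, -0.001, -0.001]
contact_force: [-0.1, 0.9, -0.0]
grip_width: 34.4
```

Emit:
{"api": "carry_out", "payload": {
  "steps": [10,0,0,0,0,0,0,5,0,0,0,0,0,0,0,0,0,0,0,0,0,0,0,0,0,0,0,0,0,0,0,0,0,0,0,0,0,0,0,0,0,0],
  "newtons": 50
}}

```text
time_s: 2.8
tool_pos: [510.1, 243.7, 24.9]
eef_rot: [-0.0, 1.0, 0.0, 0.0]
contact_force: [-1.0, 1.0, -0.9]
grip_width: 13.8
```

Emit:
{"api": "carry_out", "payload": {
  "steps": [0,0,0,-0.005,0,0,0,0,0,0,-0.01,0,0,0,0,0,0,-0.018,0,0,0,0,0,0,-0.02,0,0,0,0,0,0,-0.02,0,0,0,0,0,0,-0.02,0,0,0,0,0,0,-0.012,0,0,0,0,0,0,0,0,0,0]
}}

```text
time_s: 3.47
tool_pos: [511.5, 244.1, 133.4]
eef_rot: [-0.0, 1.0, 0.001, 0.003]
contact_force: [0.2, 0.3, -1.1]
grip_width: 13.2
```

```bash
python3 - <<'E'
from h import *
s=st()
c=env.camera("wrist");a=c["pixels"]
d=env.camera("side");b=d["pixels"]
u,v=map(int,proj(d,s["tool_pos"]))
b=cv2.resize(b[max(v-70,0):v+70,max(u-90,0):u+90],None,fx=3,fy=3,interpolation=cv2.INTER_CUBIC)
cv2.imwrite("pics/w2.png",np.vstack([cv2.resize(a,(540,405))[0:300],b])[:600])
E
```

```text
3.47 [511.5 244.1 133.4] [-0.     3.136  0.004] F [ 0.2  0.3 -1.1] w 13.2 j [ 0.45  0.22 -0.15  1.2  -0.    0.45]
```

View pics/w2.png

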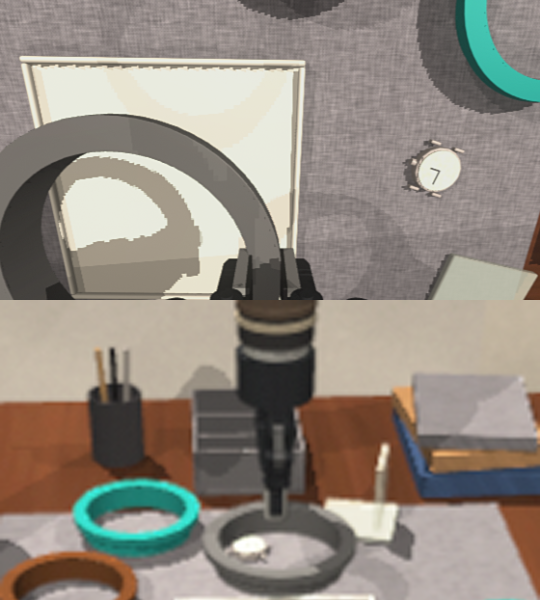

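The cup is held on its +y side and looks level in the side view, at about (280,540) in the composite. I'm carrying it over the bore.

Emit:
{"api": "carry_out", "payload": {
  "steps": [0,0,-0.02,0,0,0,0,0,0,-0.03,0,0,0,0,0,0,-0.035,0,0,0,0,0,0,-0.035,0,0,0,0,0,0,-0.035,0,0,0,0,0,0,-0.035,0,0,0,0,0,0,-0.035,0,0,0,0,0,0,-0.035,0,0,0,0]
}}

```text
time_s: 4.23
tool_pos: [508.7, -18.1, 128.0]
eef_rot: [-0.0, 1.0, 0.0, -0.001]
contact_force: [0.7, 0.7, -1.6]
grip_width: 13.3
```

Emit:
{"api": "carry_out", "payload": {
  "steps": [0,0,-0.033,0,0,0,0,0,0,-0.028,0,0,0,0,0,0,-0.018,0,0,0,0,0,0,-0.005,0,0,0,0,0,0,0,0,0,0,0,0,0,0,0.01,0,0,0,0,0,0,0.01,0,0,0,0,0,0,0,0,0,0]
}}

```text
time_s: 4.9
tool_pos: [508.4, -99.1, 106.3]
eef_rot: [-0.001, 1.0, 0.001, -0.002]
contact_force: [-0.9, 0.4, -2.6]
grip_width: 13.3
```

```bash
python3 - <<'E'
from h import *
s=st()
c=env.camera("top");a=c["pixels"]
d=env.camera("side");b=d["pixels"]
k=lambda i,u,v:cv2.resize(i[v-50:v+50,u-65:u+65],None,fx=4,fy=3*4/3,interpolation=cv2.INTER_CUBIC)
u,v=map(int,proj(c,np.array([511,-167,80])));print("top crop",u-65,v-50)
A=cv2.resize(a[v-50:v+50,u-65:u+65],None,fx=3,fy=3,interpolation=cv2.INTER_CUBIC)
u,v=map(int,proj(d,np.array([511,-167,80])));print("side crop",u-65,v-50)
B=cv2.resize(b[v-50:v+50,u-65:u+65],None,fx=3,fy=3,interpolation=cv2.INTER_CUBIC)
cv2.imwrite("pics/w3.png",np.vstack([A,B]))
E
```

```text
4.9 [508.4 -99.1 106.3] [ 3.000e-03 -3.138e+00 -2.000e-03] F [-0.9  0.4 -2.6] w 13.3 j [-0.19  0.15 -0.29  1.14  0.   -0.19]
top crop 279 148
side crop 228 202
```

View pics/w3.png

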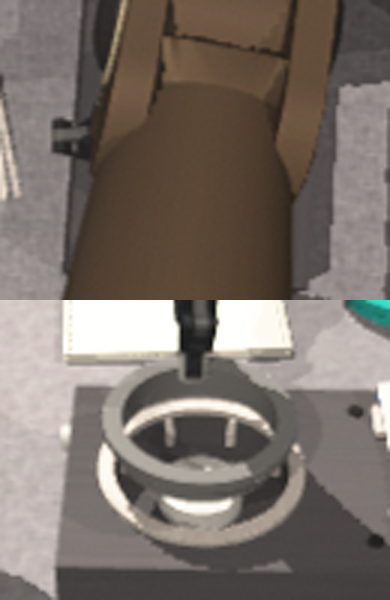

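Side view: bezel x 97–305, y 397–545 in the composite. Cup top rim: x 103–300, back edge at y≈360. The top view is blocked by the arm. Next I'll compare both rings with projections.

```bash
python3 - <<'E'
from h import *
d=env.camera("side")
def ext(x,y,z,r):
    k=np.linspace(0,2*np.pi,180)
    P=np.array([proj(d,np.array([x+r*np.cos(a),y+r*np.sin(a),z])) for a in k])
    q=lambda v,o:(v-o+.5)*3-.5
    return [round(q(P[:,0].min(),228)),round(q(P[:,0].max(),228)),round(300+q(P[:,1].min(),202)),round(300+q(P[:,1].max(),202))]
print("bezel",ext(511,-167.3,64.5,82)); 
for z in (116,118):print("cup top",ext(509.5,-166.6,z,75))
print("under",ext(509.5,-166.6,106.5,75))
s=st()
E
```

```text
bezel [95, 302, 401, 542]
cup top [101, 296, 357, 485]
cup top [100, 296, 355, 483]
under [101, 295, 366, 494]
5.05 [509.6 -99.7 108.8] [ 2.000e-03 -3.141e+00 -0.000e+00] F [-0.   0.  -1.2] w 13.2 j [-0.19  0.14 -0.29  1.14  0.   -0.19]
```

Emit:
{"api": "carry_out", "payload": {
  "steps": [0,-0.001,0,0.004,0,0,0,0,0,0,0.006,0,0,0,0,0,0,0.005,0,0,0,0,0,0,0.004,0,0,0,0,0,0,0.002,0,0,0,0,0,0,0,0,0,0,0,0,0,0,0,0,0]
}}

```text
time_s: 5.63
tool_pos: [510.8, -100.6, 88.2]
eef_rot: [-0.0, 1.0, 0.0, -0.0]
contact_force: [0.3, -0.4, -1.9]
grip_width: 13.4
```

```bash
python3 - <<'E'
from h import *
s=st()
d=env.camera("side");b=d["pixels"][207:297,235:360]
cv2.imwrite("pics/w4.png",cv2.resize(b,None,fx=6,fy=6,interpolation=cv2.INTER_CUBIC))
def ext(x,y,z,r):
    P=np.array([proj(d,np.array([x+r*np.cos(a),y+r*np.sin(a),z])) for a in np.linspace(0,2*np.pi,180)])
    return [round(q) for q in ((P.min(0)[0]-234.5)*6,(P.max(0)[0]-234.5)*6,(P.min(0)[1]-206.5)*6,(P.max(0)[1]-206.5)*6)]
t=s["tool_pos"]
print("bezel",ext(511,-167.3,64.5,82),"top",ext(t[0],t[1]-67.5,t[2]+10,75),"under",ext(t[0],t[1]-67.5,t[2],75))
E
```

```text
5.63 [ 510.8 -100.6   88.2] [ 0.    -3.141 -0.   ] F [ 0.3 -0.4 -1.9] w 13.4 j [-0.19  0.16 -0.32  1.09  0.   -0.19]
bezel [149, 563, 172, 456] top [164, 551, 122, 379] under [165, 549, 140, 398]
```

View pics/w4.png

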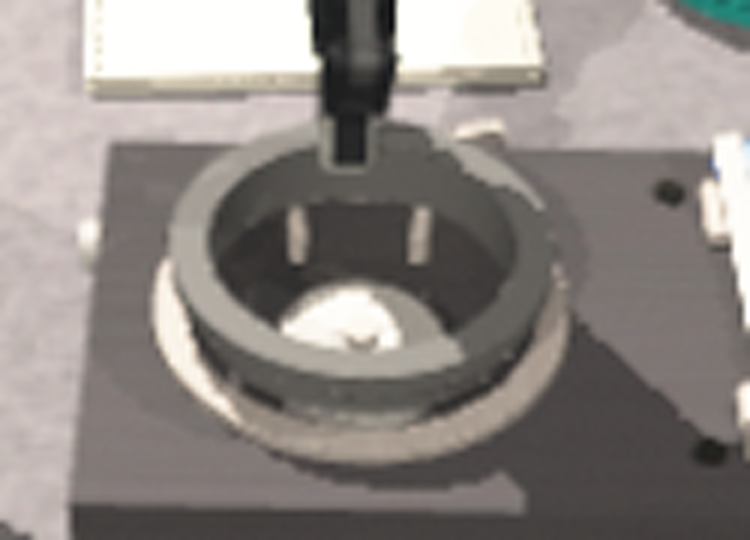

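Cup rim: x 170–553, y 118–408. Bezel: x 152–570, bottom at 462. The two are centred to within about 1 mm, with perhaps a slight droop at the front (the -y side). Lowering gently.

Emit:
{"api": "carry_out", "payload": {
  "steps": [0,0,0,0.002,0,0,0,0,0,0,0.002,0,0,0,0,0,0,0.002,0,0,0,0,0,0,0.002,0,0,0,0,0,0,0,0,0,0]
}}

```text
time_s: 6.1
tool_pos: [510.6, -100.6, 79.8]
eef_rot: [-0.0, 1.0, 0.0, -0.0]
contact_force: [0.1, -0.1, -0.2]
grip_width: 13.1
```

Emit:
{"api": "carry_out", "payload": {
  "steps": [0,0,0,0.001,0,0,0,0,0,0,0.001,0,0,0,0,0,0,0.001,0,0,0,0,0,0,0,0,0,0]
}}

```text
time_s: 6.43
tool_pos: [510.8, -100.6, 77.1]
eef_rot: [-0.0, 1.0, 0.0, -0.0]
contact_force: [-0.1, -0.3, -1.8]
grip_width: 13.0
```

Emit:
{"api": "carry_out", "payload": {
  "steps": [0,0,0,0.001,0,0,0,0,0,0,0.001,0,0,0,0,0,0,0,0,0,0]
}}

```text
time_s: 6.68
tool_pos: [510.9, -100.6, 75.1]
eef_rot: [-0.0, 1.0, 0.0, -0.0]
contact_force: [0.2, 0.2, -1.1]
grip_width: 13.3
```

Emit:
{"api": "carry_out", "payload": {
  "steps": [0,0,0,0.001,0,0,0,0,0,0,0.0005,0,0,0,0,0,0,0,0,0,0]
}}

```text
time_s: 6.93
tool_pos: [511.1, -100.6, 73.9]
eef_rot: [-0.0, 1.0, -0.0, 0.0]
contact_force: [0.5, 1.0, -0.3]
grip_width: 13.2
```

Force is going from -1.5 N towards 0, so the pads are taking the weight. Releasing.

Emit:
{"api": "carry_out", "payload": {
  "steps": [10,0,0,0.0005,0,0,0,22,0,0,0,0,0,0,40,0,0,0,0,0,0,40,0,0,0,0,0,0,40,0,0,0,0,0,0]
}}

```text
time_s: 7.35
tool_pos: [510.8, -100.6, 73.3]
eef_rot: [-0.0, 1.0, -0.0, -0.0]
contact_force: [-0.5, 0.3, -0.5]
grip_width: 34.4
```

Emit:
{"api": "carry_out", "payload": {
  "steps": [40,0,0,-0.01,0,0,0,40,0,0,-0.02,0,0,0,40,0,0,-0.025,0,0,0,20,0,0,-0.015,0,0,0,0,0,0,0,0,0,0,0,0,0,0,0,0,0]
}}

```text
time_s: 7.85
tool_pos: [511.6, -100.8, 144.6]
eef_rot: [-0.0, 1.0, -0.0, 0.001]
contact_force: [-0.3, 0.1, 0.5]
grip_width: 0.5
```

```bash
python3 - <<'E'
from h import *
s=st()
d=env.camera("side");b=d["pixels"][207:297,235:360]
w=env.camera("wrist")["pixels"]
cv2.imwrite("pics/w5.png",np.hstack([cv2.resize(b,(500,360),interpolation=cv2.INTER_CUBIC),cv2.resize(w,(300,225))[:225].copy() if 0 else cv2.copyMakeBorder(cv2.resize(w,(300,225)),0,135,0,0,cv2.BORDER_CONSTANT)]))
def ext(x,y,z,r):
    P=np.array([proj(d,np.array([x+r*np.cos(a),y+r*np.sin(a),z])) for a in np.linspace(0,2*np.pi,180)])
    return [round(q) for q in ((P.min(0)[0]-234.5)*4,(P.max(0)[0]-234.5)*4,(P.min(0)[1]-206.5)*4,(P.max(0)[1]-206.5)*4)]
print("bezel",ext(511,-167.3,64.5,82),"top",ext(511,-167.3,83,75),"under",ext(511,-167.3,73,75))
E
```

```text
7.85 [ 511.6 -100.8  144.6] [-0.000e+00  3.139e+00 -1.000e-03] F [-0.3  0.1  0.5] w 0.5 j [-0.19  0.13 -0.22  1.21 -0.   -0.19]
bezel [99, 375, 115, 304] top [110, 366, 99, 271] under [111, 365, 112, 284]
```

View pics/w5.png

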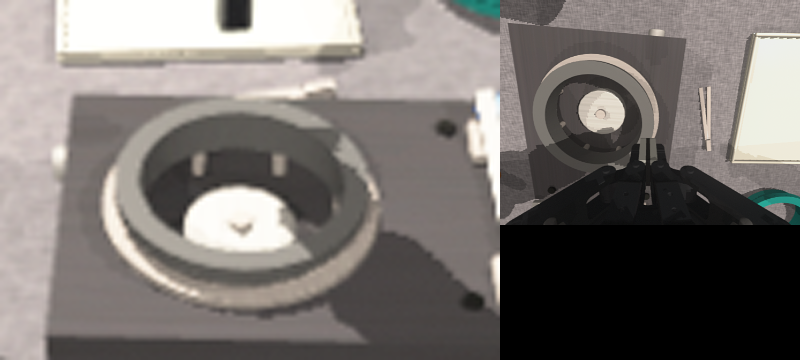

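The cup stands in the bore (rim x 117–371, y 98–285, against bezel x 102–380), centred and nearly level. Starting the taps on the +y side.

Emit:
{"api": "carry_out", "payload": {
  "steps": [0,0,0,0.015,0,0,0,0,0,0,0.018,0,0,0,0,0,0,0.014,0,0,0,0,0,0,0.006,0,0,0,0,0,0,0.002,0,0,0,0,0,0,0.001,0,0,0,0,0,0,0.001,0,0,0]
}}

```text
time_s: 8.53
tool_pos: [511.1, -100.6, 86.6]
eef_rot: [-0.0, 1.0, -0.0, 0.0]
contact_force: [-0.0, -0.3, 0.3]
grip_width: 0.1
```

Emit:
{"api": "carry_out", "payload": {
  "steps": [0,0,0,0.001,0,0,0,0,0,0,0.001,0,0,0]
}}

```text
time_s: 8.7
tool_pos: [511.4, -100.7, 85.0]
eef_rot: [-0.0, 1.0, -0.0, 0.001]
contact_force: [-1.2, -0.1, -0.4]
grip_width: 0.0
```

Emit:
{"api": "carry_out", "payload": {
  "steps": [0,0,0,0.001,0,0,0,0,0,0,0.001,0,0,0]
}}

```text
time_s: 8.87
tool_pos: [511.4, -100.6, 82.9]
eef_rot: [-0.0, 1.0, 0.0, 0.001]
contact_force: [0.4, 1.2, 3.0]
grip_width: 0.0
```

Emit:
{"api": "carry_out", "payload": {
  "steps": [0,0,0,0.001,0,0,0,0,0,0,0.001,0,0,0,0,0,0,0,0,0,0]
}}

```text
time_s: 9.12
tool_pos: [511.3, -100.5, 80.5]
eef_rot: [-0.0, 1.0, 0.0, 0.0]
contact_force: [1.6, 1.2, 1.1]
grip_width: -0.1
```

Emit:
{"api": "carry_out", "payload": {
  "steps": [0,0,0,-0.014,0,0,0,0,0,-0.034,0,0,0,0,0,0,-0.034,0,0,0,0,0,0,-0.034,0,0,0,0,0,0,-0.032,0,0,0,0,0,0,0,0.004,0,0,0,0,0,0,0.004,0,0,0]
}}

```text
time_s: 9.7
tool_pos: [510.4, -236.0, 85.7]
eef_rot: [0.001, 1.0, 0.0, -0.0]
contact_force: [0.4, -0.0, -0.2]
grip_width: -0.3
```

Emit:
{"api": "carry_out", "payload": {
  "steps": [0,0,0,0.001,0,0,0,0,0,0,0.001,0,0,0,0,0,0,0.001,0,0,0]
}}

```text
time_s: 9.95
tool_pos: [510.8, -233.9, 83.5]
eef_rot: [-0.001, 1.0, -0.0, -0.0]
contact_force: [-1.6, -1.3, 3.8]
grip_width: -0.3
```

Emit:
{"api": "carry_out", "payload": {
  "steps": [0,0,0,0.001,0,0,0,0,0,0,0.001,0,0,0,0,0,0,0.001,0,0,0]
}}

```text
time_s: 10.2
tool_pos: [511.2, -234.2, 80.8]
eef_rot: [-0.001, 1.0, -0.0, 0.0]
contact_force: [-2.1, -0.8, 4.3]
grip_width: 0.2
```

Emit:
{"api": "carry_out", "payload": {
  "steps": [0,0,0,-0.014,0,0,0,0,-0.022,0.022,0,0,0,0,0,-0.023,0.023,0,0,0,0,0,-0.022,0.022,0,0,0,0,0,0,0,0,0,0,0,0,0,0,0.004,0,0,0,0,0,0,0.004,0,0,0]
}}

```text
time_s: 10.78
tool_pos: [577.6, -167.2, 85.5]
eef_rot: [-0.001, 1.0, 0.0, -0.0]
contact_force: [-0.4, -0.3, 0.2]
grip_width: -0.0
```

Emit:
{"api": "carry_out", "payload": {
  "steps": [0,0,0,0.001,0,0,0,0,0,0,0.001,0,0,0,0,0,0,0.001,0,0,0]
}}

```text
time_s: 11.03
tool_pos: [577.2, -168.2, 83.1]
eef_rot: [0.001, 1.0, 0.0, -0.0]
contact_force: [-0.2, 0.3, -0.1]
grip_width: 0.0
```

Emit:
{"api": "carry_out", "payload": {
  "steps": [0,0,0,0.001,0,0,0,0,0,0,0.001,0,0,0,0,0,0,0.001,0,0,0]
}}

```text
time_s: 11.28
tool_pos: [578.0, -168.1, 80.9]
eef_rot: [0.0, 1.0, -0.0, 0.0]
contact_force: [-0.6, 0.3, 5.3]
grip_width: -0.2
```

Emit:
{"api": "carry_out", "payload": {
  "steps": [0,0,0,-0.014,0,0,0,0,0.034,0,0,0,0,0,0,0.034,0,0,0,0,0,0,0.034,0,0,0,0,0,0,0.032,0,0,0,0,0,0,0,0,0.004,0,0,0,0,0,0,0.004,0,0,0]
}}

```text
time_s: 11.87
tool_pos: [443.0, -167.7, 86.8]
eef_rot: [0.0, 1.0, -0.0, 0.001]
contact_force: [0.2, 0.1, -1.0]
grip_width: 0.0
```

Emit:
{"api": "carry_out", "payload": {
  "steps": [0,0,0,0.001,0,0,0,0,0,0,0.001,0,0,0,0,0,0,0.001,0,0,0]
}}

```text
time_s: 12.12
tool_pos: [444.9, -167.7, 83.1]
eef_rot: [-0.0, 1.0, -0.0, 0.0]
contact_force: [0.4, 0.1, -0.7]
grip_width: -0.0
```

Emit:
{"api": "carry_out", "payload": {
  "steps": [0,0,0,0.001,0,0,0,0,0,0,0.001,0,0,0,0,0,0,0.001,0,0,0]
}}

```text
time_s: 12.37
tool_pos: [444.4, -167.6, 80.5]
eef_rot: [-0.0, 1.0, -0.0, 0.0]
contact_force: [-1.2, 0.4, 5.6]
grip_width: -0.3
```

Emit:
{"api": "carry_out", "payload": {
  "steps": [0,0,0,-0.012,0,0,0,0,-0.022,0.022,0,0,0,0,0,-0.023,0.023,0,0,0,0,0,-0.022,0.022,0,0,0,0,0,0,0,0,0,0,0,0,0,0,0.004,0,0,0,0,0,0,0.004,0,0,0]
}}

```text
time_s: 12.95
tool_pos: [510.7, -100.5, 83.6]
eef_rot: [-0.0, 1.0, -0.0, -0.0]
contact_force: [0.3, -0.7, -1.0]
grip_width: -0.1
```

Emit:
{"api": "carry_out", "payload": {
  "steps": [0,0,0,0.001,0,0,0,0,0,0,0.001,0,0,0,0,0,0,0.001,0,0,0,0,0,0,0.001,0,0,0,0,0,0,0.001,0,0,0,0,0,0,0.001,0,0,0]
}}

```text
time_s: 13.45
tool_pos: [511.2, -100.9, 79.0]
eef_rot: [0.0, 1.0, 0.0, 0.001]
contact_force: [0.6, 1.6, 5.2]
grip_width: -0.1
```

Emit:
{"api": "carry_out", "payload": {
  "steps": [0,0,0,-0.014,0,0,0,0,0,-0.034,0,0,0,0,0,0,-0.034,0,0,0,0,0,0,-0.034,0,0,0,0,0,0,-0.032,0,0,0,0,0,0,0,0.004,0,0,0,0,0,0,0.004,0,0,0]
}}

```text
time_s: 14.03
tool_pos: [510.6, -236.4, 83.9]
eef_rot: [0.002, 1.0, -0.0, 0.0]
contact_force: [-0.6, 0.2, 0.9]
grip_width: -0.0
```

Emit:
{"api": "carry_out", "payload": {
  "steps": [0,0,0,0.001,0,0,0,0,0,0,0.001,0,0,0,0,0,0,0.001,0,0,0,0,0,0,0.001,0,0,0,0,0,0,0.001,0,0,0,0,0,0,0.001,0,0,0]
}}

```text
time_s: 14.53
tool_pos: [511.4, -234.3, 79.5]
eef_rot: [-0.001, 1.0, -0.001, 0.001]
contact_force: [-1.6, -3.1, 6.1]
grip_width: 0.2
```

Emit:
{"api": "carry_out", "payload": {
  "steps": [0,0,0,-0.014,0,0,0,0,-0.022,0.022,0,0,0,0,0,-0.023,0.023,0,0,0,0,0,-0.022,0.022,0,0,0,0,0,0,0,0,0,0,0,0,0,0,0.004,0,0,0,0,0,0,0.004,0,0,0]
}}

```text
time_s: 15.12
tool_pos: [577.6, -166.7, 83.9]
eef_rot: [-0.001, 1.0, -0.0, -0.0]
contact_force: [0.0, -0.0, 0.0]
grip_width: -0.1
```

Emit:
{"api": "carry_out", "payload": {
  "steps": [0,0,0,0.001,0,0,0,0,0,0,0.001,0,0,0,0,0,0,0.001,0,0,0,0,0,0,0.001,0,0,0,0,0,0,0.001,0,0,0,0,0,0,0.001,0,0,0]
}}

```text
time_s: 15.62
tool_pos: [578.1, -168.3, 79.3]
eef_rot: [0.0, 1.0, -0.0, 0.001]
contact_force: [-0.5, -0.5, 5.0]
grip_width: -0.0
```

Emit:
{"api": "carry_out", "payload": {
  "steps": [0,0,0,-0.014,0,0,0,0,0.034,0,0,0,0,0,0,0.034,0,0,0,0,0,0,0.034,0,0,0,0,0,0,0.032,0,0,0,0,0,0,0,0,0.004,0,0,0,0,0,0,0.004,0,0,0]
}}

```text
time_s: 16.2
tool_pos: [442.9, -167.9, 84.8]
eef_rot: [0.001, 1.0, -0.0, 0.001]
contact_force: [0.5, -0.4, 0.2]
grip_width: -0.3
```

Emit:
{"api": "carry_out", "payload": {
  "steps": [0,0,0,0.001,0,0,0,0,0,0,0.001,0,0,0,0,0,0,0.001,0,0,0,0,0,0,0.001,0,0,0,0,0,0,0.001,0,0,0,0,0,0,0.001,0,0,0]
}}

```text
time_s: 16.7
tool_pos: [444.3, -167.6, 78.4]
eef_rot: [-0.0, 1.0, -0.0, -0.0]
contact_force: [-3.8, -0.3, 4.1]
grip_width: 0.0
```

Emit:
{"api": "carry_out", "payload": {
  "steps": [0,0,0,-0.012,0,0,0,0,-0.022,0.022,0,0,0,0,0,-0.023,0.023,0,0,0,0,0,-0.022,0.022,0,0,0,0,0,0,0,0,0,0,0,0,0,0,0.004,0,0,0,0,0,0,0.004,0,0,0]
}}

```text
time_s: 17.28
tool_pos: [511.1, -100.4, 81.6]
eef_rot: [-0.001, 1.0, -0.0, -0.0]
contact_force: [-0.8, 0.7, -0.7]
grip_width: 0.3
```

Emit:
{"api": "carry_out", "payload": {
  "steps": [0,0,0,0.001,0,0,0,0,0,0,0.001,0,0,0,0,0,0,0.001,0,0,0,0,0,0,0.001,0,0,0,0,0,0,0.001,0,0,0,0,0,0,0.001,0,0,0]
}}

```text
time_s: 17.78
tool_pos: [511.0, -100.8, 77.1]
eef_rot: [0.0, 1.0, 0.0, 0.001]
contact_force: [-1.6, 2.7, 7.4]
grip_width: -0.2
```

Emit:
{"api": "carry_out", "payload": {
  "steps": [0,0,0,-0.014,0,0,0,0,0,-0.034,0,0,0,0,0,0,-0.034,0,0,0,0,0,0,-0.034,0,0,0,0,0,0,-0.032,0,0,0,0,0,0,0,0.004,0,0,0,0,0,0,0.004,0,0,0]
}}

```text
time_s: 18.37
tool_pos: [510.3, -236.5, 81.8]
eef_rot: [0.002, 1.0, -0.0, -0.0]
contact_force: [-0.0, 0.3, -0.8]
grip_width: -0.1
```

Emit:
{"api": "carry_out", "payload": {
  "steps": [0,0,0,0.001,0,0,0,0,0,0,0.001,0,0,0,0,0,0,0.001,0,0,0,0,0,0,0.001,0,0,0,0,0,0,0.001,0,0,0,0,0,0,0.001,0,0,0]
}}

```text
time_s: 18.87
tool_pos: [511.3, -234.3, 77.5]
eef_rot: [-0.001, 1.0, -0.001, 0.001]
contact_force: [-2.0, -3.3, 6.0]
grip_width: 0.3
```

Emit:
{"api": "carry_out", "payload": {
  "steps": [0,0,0,-0.014,0,0,0,0,-0.022,0.022,0,0,0,0,0,-0.023,0.023,0,0,0,0,0,-0.022,0.022,0,0,0,0,0,0,0,0,0,0,0,0,0,0,0.004,0,0,0,0,0,0,0.004,0,0,0]
}}

```text
time_s: 19.45
tool_pos: [577.5, -166.6, 81.8]
eef_rot: [-0.001, 1.0, 0.0, -0.0]
contact_force: [0.2, -0.8, 0.1]
grip_width: -0.3
```

Emit:
{"api": "carry_out", "payload": {
  "steps": [0,0,0,0.001,0,0,0,0,0,0,0.001,0,0,0,0,0,0,0.001,0,0,0,0,0,0,0.001,0,0,0,0,0,0,0.001,0,0,0,0,0,0,0.001,0,0,0]
}}

```text
time_s: 19.95
tool_pos: [577.8, -168.2, 76.8]
eef_rot: [0.0, 1.0, -0.0, 0.0]
contact_force: [-1.4, -1.1, 3.8]
grip_width: -0.0
```

Emit:
{"api": "carry_out", "payload": {
  "steps": [0,0,0,-0.014,0,0,0,0,0.034,0,0,0,0,0,0,0.034,0,0,0,0,0,0,0.034,0,0,0,0,0,0,0.032,0,0,0,0,0,0,0,0,0.004,0,0,0,0,0,0,0.004,0,0,0]
}}

```text
time_s: 20.53
tool_pos: [443.1, -167.7, 82.5]
eef_rot: [0.0, 1.0, -0.0, 0.001]
contact_force: [1.0, -0.6, -0.6]
grip_width: -0.3
```

Emit:
{"api": "carry_out", "payload": {
  "steps": [0,0,0,0.001,0,0,0,0,0,0,0.001,0,0,0,0,0,0,0.001,0,0,0,0,0,0,0.001,0,0,0,0,0,0,0.001,0,0,0,0,0,0,0.001,0,0,0]
}}

```text
time_s: 21.03
tool_pos: [444.3, -167.6, 76.3]
eef_rot: [-0.0, 1.0, -0.0, -0.0]
contact_force: [-1.5, 0.3, 4.1]
grip_width: -0.0
```

Emit:
{"api": "carry_out", "payload": {
  "steps": [0,0,0,-0.012,0,0,0,0,-0.022,0.022,0,0,0,0,0,-0.023,0.023,0,0,0,0,0,-0.022,0.022,0,0,0,0,0,0,0,0,0,0,0,0,0,0,0.004,0,0,0,0,0,0,0.004,0,0,0]
}}

```text
time_s: 21.62
tool_pos: [510.7, -100.5, 79.8]
eef_rot: [-0.0, 1.0, -0.0, -0.0]
contact_force: [-0.7, -0.8, 0.2]
grip_width: 0.2
```

Emit:
{"api": "carry_out", "payload": {
  "steps": [0,0,0,0.001,0,0,0,0,0,0,0.001,0,0,0,0,0,0,0.001,0,0,0,0,0,0,0.001,0,0,0]
}}

```text
time_s: 21.95
tool_pos: [510.5, -101.1, 76.4]
eef_rot: [0.0, 1.0, -0.0, 0.0]
contact_force: [-1.3, 1.3, 4.1]
grip_width: -0.1
```

Emit:
{"api": "carry_out", "payload": {
  "steps": [0,0,0,0.001,0,0,0]
}}

```text
time_s: 22.03
tool_pos: [510.6, -101.1, 76.0]
eef_rot: [0.0, 1.0, -0.0, 0.0]
contact_force: [-5.0, 0.6, 13.8]
grip_width: 0.0
```

Emit:
{"api": "carry_out", "payload": {
  "steps": [0,0,0,0.001,0,0,0]
}}

```text
time_s: 22.12
tool_pos: [510.7, -101.1, 75.9]
eef_rot: [0.0, 1.0, -0.0, 0.0]
contact_force: [-8.2, 0.2, 20.2]
grip_width: -0.0
```

The +y side has landed: force climbed 4→14→20 N with the rim at z≈76. On to the -y side.

Emit:
{"api": "carry_out", "payload": {
  "steps": [0,0,0,-0.015,0,0,0,0,0,-0.034,0,0,0,0,0,0,-0.034,0,0,0,0,0,0,-0.034,0,0,0,0,0,0,-0.032,0,0,0,0,0,0,0,0.004,0,0,0,0,0,0,0.004,0,0,0]
}}

```text
time_s: 22.7
tool_pos: [510.8, -236.2, 81.2]
eef_rot: [0.002, 1.0, -0.0, 0.0]
contact_force: [-0.2, 0.6, -0.5]
grip_width: 0.2
```

Emit:
{"api": "carry_out", "payload": {
  "steps": [0,0,0,0.001,0,0,0,0,0,0,0.001,0,0,0,0,0,0,0.001,0,0,0,0,0,0,0.001,0,0,0,0,0,0,0.001,0,0,0]
}}

```text
time_s: 23.12
tool_pos: [511.1, -233.8, 76.4]
eef_rot: [-0.001, 1.0, -0.0, 0.0]
contact_force: [0.3, -0.3, 0.0]
grip_width: -0.1
```

Emit:
{"api": "carry_out", "payload": {
  "steps": [0,0,0,0.001,0,0,0]
}}

```text
time_s: 23.2
tool_pos: [511.2, -233.9, 76.0]
eef_rot: [-0.001, 1.0, 0.0, 0.0]
contact_force: [-3.8, 2.1, 11.8]
grip_width: 0.3
```

Emit:
{"api": "carry_out", "payload": {
  "steps": [0,0,0,0.0005,0,0,0]
}}

```text
time_s: 23.28
tool_pos: [511.1, -234.0, 76.0]
eef_rot: [-0.001, 1.0, 0.0, 0.001]
contact_force: [-3.3, 2.7, 11.8]
grip_width: -0.2
```

Emit:
{"api": "carry_out", "payload": {
  "steps": [0,0,0,-0.0135,0,0,0,0,-0.022,0.022,0,0,0,0,0,-0.023,0.023,0,0,0,0,0,-0.022,0.022,0,0,0,0,0,0,0,0,0,0,0,0,0,0,0.004,0,0,0,0,0,0,0.004,0,0,0]
}}

```text
time_s: 23.87
tool_pos: [577.7, -167.4, 80.0]
eef_rot: [-0.001, 1.0, -0.0, -0.0]
contact_force: [-0.9, 0.2, -0.6]
grip_width: 0.1
```

Emit:
{"api": "carry_out", "payload": {
  "steps": [0,0,0,0.001,0,0,0,0,0,0,0.001,0,0,0,0,0,0,0.001,0,0,0,0,0,0,0.001,0,0,0]
}}

```text
time_s: 24.2
tool_pos: [577.5, -168.2, 76.3]
eef_rot: [0.0, 1.0, -0.0, 0.0]
contact_force: [-0.8, -0.8, 0.2]
grip_width: -0.4
```

Emit:
{"api": "carry_out", "payload": {
  "steps": [0,0,0,0.001,0,0,0]
}}

```text
time_s: 24.28
tool_pos: [577.6, -168.2, 76.0]
eef_rot: [0.0, 1.0, -0.0, 0.0]
contact_force: [-3.8, -0.4, 10.6]
grip_width: -0.2
```

Emit:
{"api": "carry_out", "payload": {
  "steps": [0,0,0,0.0005,0,0,0]
}}

```text
time_s: 24.37
tool_pos: [577.6, -168.2, 76.0]
eef_rot: [0.0, 1.0, -0.0, 0.0]
contact_force: [-4.6, -0.0, 10.5]
grip_width: -0.0
```

Emit:
{"api": "carry_out", "payload": {
  "steps": [0,0,0,-0.0135,0,0,0,0,0.034,0,0,0,0,0,0,0.034,0,0,0,0,0,0,0.034,0,0,0,0,0,0,0.032,0,0,0,0,0,0,0,0,0.004,0,0,0,0,0,0,0.004,0,0,0]
}}

```text
time_s: 24.95
tool_pos: [442.9, -167.9, 80.9]
eef_rot: [0.001, 1.0, -0.0, 0.001]
contact_force: [0.5, 0.0, 0.5]
grip_width: 0.2
```

Emit:
{"api": "carry_out", "payload": {
  "steps": [0,0,0,0.001,0,0,0,0,0,0,0.001,0,0,0,0,0,0,0.001,0,0,0,0,0,0,0.001,0,0,0]
}}

```text
time_s: 25.28
tool_pos: [444.7, -167.6, 76.1]
eef_rot: [-0.0, 1.0, 0.0, -0.0]
contact_force: [0.5, 0.3, 0.4]
grip_width: -0.0
```

Emit:
{"api": "carry_out", "payload": {
  "steps": [0,0,0,0.001,0,0,0]
}}

```text
time_s: 25.37
tool_pos: [444.8, -167.7, 75.9]
eef_rot: [-0.0, 1.0, -0.0, 0.0]
contact_force: [-4.3, 2.0, 15.0]
grip_width: -0.1
```

Emit:
{"api": "carry_out", "payload": {
  "steps": [0,0,0,0.0005,0,0,0]
}}

```text
time_s: 25.45
tool_pos: [444.8, -167.7, 75.9]
eef_rot: [-0.0, 1.0, -0.0, 0.001]
contact_force: [-4.7, 1.3, 14.3]
grip_width: -0.4
```

All four sides are at z≈75.9–76.0 with a steep force rise. I'll re-check the +y side in case it rose, then retreat.

Emit:
{"api": "carry_out", "payload": {
  "steps": [0,0,0,-0.0135,0,0,0,0,-0.022,0.022,0,0,0,0,0,-0.023,0.023,0,0,0,0,0,-0.022,0.022,0,0,0,0,0,0,0,0,0,0,0,0,0,0,0.004,0,0,0,0,0,0,0.004,0,0,0]
}}

```text
time_s: 26.03
tool_pos: [510.9, -100.5, 79.7]
eef_rot: [-0.001, 1.0, -0.0, -0.0]
contact_force: [-0.7, 0.1, -0.6]
grip_width: 0.1
```

Emit:
{"api": "carry_out", "payload": {
  "steps": [0,0,0,0.001,0,0,0,0,0,0,0.001,0,0,0,0,0,0,0.001,0,0,0,0,0,0,0.001,0,0,0]
}}

```text
time_s: 26.37
tool_pos: [510.5, -101.1, 76.3]
eef_rot: [0.0, 1.0, -0.0, 0.0]
contact_force: [0.4, -0.1, -0.2]
grip_width: -0.1
```

Emit:
{"api": "carry_out", "payload": {
  "steps": [0,0,0,0.001,0,0,0]
}}

```text
time_s: 26.45
tool_pos: [510.6, -101.1, 76.0]
eef_rot: [0.0, 1.0, -0.0, 0.0]
contact_force: [-5.8, 0.6, 12.3]
grip_width: 0.2
```

Emit:
{"api": "carry_out", "payload": {
  "steps": [0,0,0,-0.015,0,0,0,0,0,0,-0.035,0,0,0,0,0,0.03,-0.035,0,0,0,0,0,0.035,-0.02,0,0,0,0,0,0.035,0,0,0,0,0,0,0.035,0,0,0,0,0,0,0.03,0,0,0,0,0,0,0,0,0,0,0]
}}

```text
time_s: 27.12
tool_pos: [510.8, 65.5, 177.3]
eef_rot: [-0.002, 1.0, 0.001, 0.0]
contact_force: [0.6, -0.1, -0.1]
grip_width: -0.0
```

```bash
python3 - <<'E'
from h import *
st()
a=env.camera("top")["pixels"][130:255,270:430];b=env.camera("side")["pixels"][190:330,225:400]
cv2.imwrite("pics/w6.png",np.hstack([cv2.resize(a,(400,312),interpolation=cv2.INTER_CUBIC),cv2.resize(b,(390,312),interpolation=cv2.INTER_CUBIC)]))
E
```

```text
27.12 [510.8  65.5 177.3] [-7.000e-03  3.141e+00  3.000e-03] F [ 0.6 -0.1 -0.1] w -0.0 j [ 0.13  0.11 -0.17  1.28  0.    0.12]
```

View pics/w6.png

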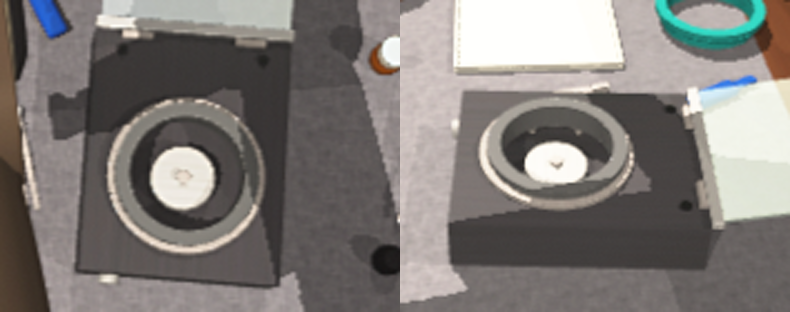

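The cup looks seated and level, with the bezel visible all round (top crop: bezel x 107–265, cup x 112–256). The centring margin deserves a precise check before I hand in.

```bash
python3 - <<'E'
from h import *
c=env.camera("top");g=c["pixels"].astype(int)
# average brightness vs radius by direction around the bore, on plane z=71 ; look for bezel(bright)/cup edges
pts=[];bz=[]
G=cv2.GaussianBlur(c["pixels"],(0,0),.6).mean(2).astype(np.float32)
for k in range(0,360,15):
    a=np.radians(k);r=np.arange(66,92,.25)
    def prof(z):
        uv=np.array([proj(c,np.array([511.1+q*np.cos(a),-167.3+q*np.sin(a),z])) for q in r],np.float32)
        return cv2.remap(G,uv[:,:1],uv[:,1:],cv2.INTER_CUBIC)[:,0]
    p=np.gradient(prof(76));q=np.gradient(prof(65.5))
    i=np.argmax(p[8:60])+8;j=np.argmin(q[40:])+40
    if p[i]>2: pts.append((r[i]*np.cos(a),r[i]*np.sin(a)))
    if q[j]<-2: bz.append((r[j]*np.cos(a),r[j]*np.sin(a)))
for n,P in(("cup",pts),("bezel",bz)):
    from scipy.optimize import least_squares
    P=np.array(P);f=least_squares(lambda x:np.hypot(*(P-x[:2]).T)-x[2],[0,0,78],loss="soft_l1");print(n,len(P),f.x.round(2),np.abs(f.fun).mean().round(2))
E
```

```text
cup 19 [-0.47  1.44 75.51] 0.64
bezel 24 [ 0.13 -0.16 82.42] 0.58
```

The cup is 1.7 mm off the bore axis, within the 5 mm limit, and both fitted radii match (75.5 and 82.4 mm). Handing in.

```bash
python3 -c "
from plant import env
print(env.finish_job())"
```

```text
the job is handed in; nothing more can be done
None
```

The grey bearing cup is in the winder's bore with its flange on the bezel ring, and I have handed the job in. The simulator gave no verdict. I used about 27 s of the 72 s.

**What I did:** I pinched the cup on its +y flange, stood it in the bore mouth and let go, with its flange about 13–14 mm above the face. Three rounds of four taps, 2–3 mm each, took it most of the way down. A last round landed it on the bezel.

**Last checks:**
- **Seating:** all four sides stopped at z of about 75.9–76.0 mm, with force climbing steeply to 10–15 N. That puts the flange about 6 mm above the block face and the cup level to about 0.001 rad.
- **Force:** the first landing, on the +y side, went to 20 N. That is above the 15 N stop you asked for but below the 50 N limit. A repeat tap there read 12 N at the same height.
- **Centring:** a circle fit in the top camera puts the cup about 1.7 mm off the bore axis, within the 5 mm limit.
- **Clearance:** the gripper is clear of everything, and I saw no sign that the lid or other items moved. I checked that only by eye in the last pictures, which do not show every item.

**Disagreement:** before release, the side view suggested the cup drooped slightly (roughly 0.04 rad) in the gripper. It looked nearly level once let go.

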